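# Shut down the worktop power bank

### The job

Shut down the appliance power on the worktop: with a fingertip, sweep all four toggles of the power bank over to off in one drag along the row, from the left end to the right, without lifting away from the bank until all four are off. Then press the main stop's treadle right down to its stop, hold it there for a moment and let it spring back up. Leave the egg box, mug and jar where they are.

Things in the scene. Friction and masses are not known exactly. Their poses are not given: they have to be found in the camera images.
- bank: Grey power bank fixed to the worktop, 134 x 320 x 45 mm (x, y, z). Origin: centre of its underside. Its own +x points to the side with four round sockets (flush), its own y runs along the row of four black paddle toggles, which stand on a line 30 mm to the -x side of the origin (the side nearer the robot), 58 mm apart, over its 45 mm high top face.
- toggle_1_pivot (a point): Pivot of paddle toggle 1 of the bank (at its +y (left) end), 3 mm above the bank's top face (axes as the bank's). The paddle is 50 mm long from here, 26 mm wide across the row, 9 mm thick.
- toggle_2_pivot (a point): Pivot of paddle toggle 2 of the bank (second from the +y (left) end), 3 mm above the bank's top face (axes as the bank's). The paddle is 50 mm long from here, 26 mm wide across the row, 9 mm thick.
- toggle_3_pivot (a point): Pivot of paddle toggle 3 of the bank (third from the +y (left) end), 3 mm above the bank's top face (axes as the bank's). The paddle is 50 mm long from here, 26 mm wide across the row, 9 mm thick.
- toggle_4_pivot (a point): Pivot of paddle toggle 4 of the bank (at its -y (right) end), 3 mm above the bank's top face (axes as the bank's). The paddle is 50 mm long from here, 26 mm wide across the row, 9 mm thick.
- toggle_1 (a joint): Angle of paddle toggle 1, rad. 0: on, leaning 0.35 rad from upright to the bank's +y (left) end; it grows as the paddle swings to the -y (right) end; 0.35 upright; above 0.95 off; 1.6 at its stop, nearly flat. Held by friction only (1 to 2 N at the paddle); stays where left.
- toggle_2 (a joint): Angle of paddle toggle 2, rad. 0: on, leaning 0.35 rad from upright to the bank's +y (left) end; it grows as the paddle swings to the -y (right) end; 0.35 upright; above 0.95 off; 1.6 at its stop, nearly flat. Held by friction only (1 to 2 N at the paddle); stays where left.
- toggle_3 (a joint): Angle of paddle toggle 3, rad. 0: on, leaning 0.35 rad from upright to the bank's +y (left) end; it grows as the paddle swings to the -y (right) end; 0.35 upright; above 0.95 off; 1.6 at its stop, nearly flat. Held by friction only (1 to 2 N at the paddle); stays where left.
- toggle_4 (a joint): Angle of paddle toggle 4, rad. 0: on, leaning 0.35 rad from upright to the bank's +y (left) end; it grows as the paddle swings to the -y (right) end; 0.35 upright; above 0.95 off; 1.6 at its stop, nearly flat. Held by friction only (1 to 2 N at the paddle); stays where left.
- row_start (a point): Point in line with the row, 62 mm before the first (leftmost) toggle's pivot and 30 mm above the pivots (axes as the bank's). A fingertip whose lower end runs from here along the row, 25 to 35 mm above the pivots, turns each paddle well past off and slips over it; lower than 22 mm it jams against a flattened paddle, whose tip then stands about 20 mm above the pivot.
- row_end (a point): The same, 60 mm beyond the last (rightmost) toggle's pivot: here a fingertip is clear of the last paddle and can be lifted.
- treadle_press (a point): Press point on the main stop's treadle: midway across its ribbed aluminium plate (112 x 88 x 8 mm), on top, 27 mm from the raised free edge nearer the robot, 85 mm from the hinge at the far (+x) edge. 65 mm above the worktop at rest; goes down 25 mm to the stop. Grey fixed base 140 x 110 x 24 mm, left or right of the bank. Site axes at rest: those of the base, z up.
- treadle (a joint): Angle of the treadle, rad: 0 up at rest, 0.30 fully down on its stop. A spring brings it back up; at the press point it takes about 3 N to start and 10 N to reach the stop.
- egg_box: Closed grey carton egg box, 106 x 155 x 72 mm, standing loose left or right of the bank (on the side where the main stop is not). Origin: centre of its underside. To be left alone.
- mug: White dotted mug, 91 mm high, loose, right of the bank towards the back. Origin: centre of its underside. To be left alone.
- jar: Glass jar with a white lid, 62 mm wide, 99 mm high, loose, left of the bank towards the back. Origin: centre of its underside. To be left alone.

How it is judged:
On the way, in this order (a step that is already met when the one before it is completed fails the run):
1. all four toggles are off (value of joint each of toggle_1, toggle_2, toggle_3, toggle_4 above 0.95 rad), for 0.1 s.
2. the treadle is pressed down to its stop (value of joint treadle above 0.26 rad), for 0.2 s.
At the end, for the whole second after the job is handed in: All four toggles are off (each turned beyond 0.95 of its 1.6 rad) and the treadle, having been pressed to within 0.04 rad of its stop for 0.2 s, is back up (below 0.05 rad) (all of step 1 and value of joint treadle below 0.05 rad); the robot touches nothing.
It fails at once if the finger is lifted away from the bank (grasp point more than 180 mm above the worktop, fingertips some 110 mm above the toggles' pivots) while some toggles are off and some still on (value of joint any of toggle_1, toggle_2, toggle_3, toggle_4 above 0.95 rad and value of joint any of toggle_1, toggle_2, toggle_3, toggle_4 below 0.95 rad and z of the grasp point in the frame of bank above 0.18 m).
It fails at once if the treadle is pressed before all toggles are off (value of joint treadle above 0.12 rad and value of joint any of toggle_1, toggle_2, toggle_3, toggle_4 below 0.95 rad).
It fails at once if the egg box, mug or jar is moved by more than 30 mm or tipped over (distance of any of egg_box, mug, jar from where it was at the start of the episode above 0.03 m or angle between any of egg_box, mug, jar's own z axis and vertical above 0.4 rad).
It also fails if it takes over 43 s, if anything falls off the work surface, if the arm or the gripper's body presses on something with over 40 N, if the wrist force passes 120 N, or if a joint passes its speed limit or range.

### The arm

A 6-joint arm with a two-finger parallel gripper is mounted at the origin on a cart in front of the work surface, level with it; the furniture and walls round the work are solid. World frame = base frame: x ahead of the robot, y to its left, z up, the work surface at z = 0. Lengths are in m, angles in rad, forces in N, time in s.
With the tool pointing down it reaches from about 0.325 to 0.9 m from the base axis. Payload 6.1 kg.
Tool frame: the origin (TCP) lies midway between the tips of the shut fingers; the grasp point (between the pads) lies 19 mm behind it; z points along the fingers, y is the line along which they close (so a half turn about z gives the same grasp; the last joint's range is limited). The gripper opens to 85 mm and grips with 20 to 120 N. Pads are 22 mm wide; open, the fingers measure 114 mm over their backs; the gripper's body (76 mm by 85 mm) begins 54 mm behind the grasp point. The pads swing forward as they close: fully open they stand 13 mm farther back than shut.
Start: joints at [1.169, 0.22, 1.526, -0, 1.395, -0.126], TCP at [0.17, 0.601, 0.231] pointing down, gripper open.
Joint ranges: [-2.98, 2.98], [-0.91, 2.08], [0.09, 2.57], [-1.24, 4.39], [0.2, 2.65], [-2.68, 2.68]. Speed limits (rad/s): [2.57, 2.57, 3.01, 3.14, 3.14, 3.14].

### API

Orientations are given as [roll, pitch, yaw] about the fixed x, y, z axes, in that order (R = Rz(yaw) Ry(pitch) Rx(roll)).
In Python, from plant import movep, move_l, set_joints, gripper_to, hold, inverse_kinematics, observe, get_image, get_calibration, Unreachable, job_done gives the robot as it stands. Calls block until the motion is done:
- movep(position, orientation): joint-space move of the TCP to a pose.
- move_l(position, feed=0.15, rotation=None, max_force=None): straight line of the TCP; rotation=None keeps the orientation; feed is the mean speed in m/s. With max_force (N) it stops when the force on the tool has changed by that much, and returns True; else False.
- set_joints(angles): joint-space move.
- gripper_to(opening, f_grip=None): finger opening in m; f_grip is the grip in N (None keeps the last); returns when the fingers have stopped.
- hold(seconds).
- inverse_kinematics(position, orientation): joint angles nearest the present ones, or None.
- observe(): the state.
- get_image(name): name is "side" or "top"; returns (picture, depth): 480x640x3 uint8, red, green, blue; 480x640 float32, m along the optical axis (not along the pixel's ray), 0 where there is no reading.
- get_calibration(name): a dict with "intrinsics" (3x3 intrinsics, pixels), "world_from_camera" (4x4, takes a point from camera to world coordinates). Camera axes: x right, y down, z forward; pixel columns grow to the right and rows downward; lengths in m; the calibration is good to about 2 mm. A picture is of the moment at which its call begins. get_calibration takes no time and is no camera call.
A pose or a line that the arm cannot do raises Unreachable and nothing moves.
- job_done(): hands the job in; it is judged then, once.
The state is a dict: "time_s": time; "q": joint angles; "joint_velocities": joint speeds; "joint_torque": joint torques, N m; "eef_pos": TCP position; "tcp_rot": TCP orientation; "ft_force": force on the tool from outside, world axes, zero at the start; "torque": the same for the moment, N m; "opening": finger opening in m; "grasp_force": force on a finger pad.
Only numpy, scipy, OpenCV 4.12 (cv2) and the standard library are available. Lean on these libraries where they do the work, as an engineer would, in place of code of your own. Each camera call takes 0.05 s, during which the arm holds its last target. There are 200 camera calls.

## Working session

There is one attempt and no reset: what is moved stays moved. The work goes in short steps, each a Python script; the robot and the scene stay as the last script left them, time stands still between calls to the robot, and variables do not carry over. Pictures are saved under pics/ and viewed, at most 10 in all, crops included, and the job is handed in when it is done.

```bash
mkdir -p pics
python3 - <<'E'
from plant import *
import cv2,numpy as np
for n in("top","side"):
    im,d=get_image(n); c=get_calibration(n)
    cv2.imwrite(f"pics/{n}0.png",im[:,:,::-1]); np.savez(f"{n}0.npz",im=im,d=d,K=c["intrinsics"],T=c["world_from_camera"])
    print(n,np.round(c["world_from_camera"],3).tolist(),np.round(c["intrinsics"],1).tolist())
s=observe();print(s["eef_pos"],s["tcp_rot"],s["opening"],s["time_s"])
E
```

```text
top [[0.023, -0.996, 0.084, 0.492], [-1.0, -0.023, -0.001, 0.015], [0.003, -0.084, -0.996, 1.237], [0.0, 0.0, 0.0, 1.0]] [[496.4, 0.0, 315.7], [0.0, 496.4, 244.0], [0.0, 0.0, 1.0]]
side [[-0.999, 0.041, -0.035, 0.609], [0.054, 0.806, -0.589, 0.91], [0.004, -0.59, -0.807, 1.285], [0.0, 0.0, 0.0, 1.0]] [[592.6, 0.0, 321.6], [0.0, 592.6, 242.9], [0.0, 0.0, 1.0]]
[0.16997119 0.60089283 0.23030927] [-3.13987212e+00 -2.17326123e-04  2.86588336e+00] 0.08587758356747123 0.1
```

View pics/top0.png

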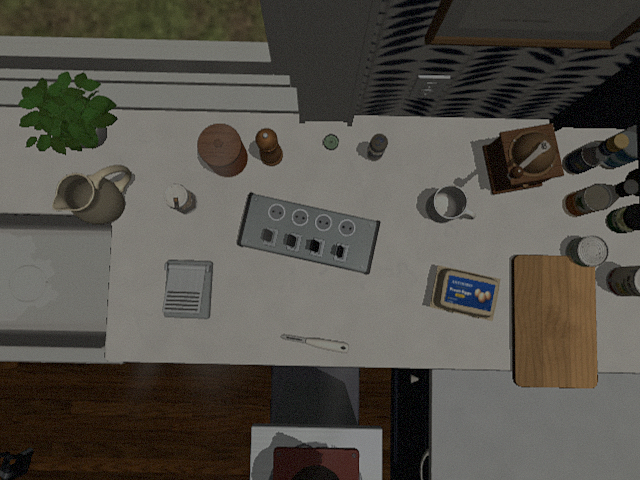

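View pics/side0.png

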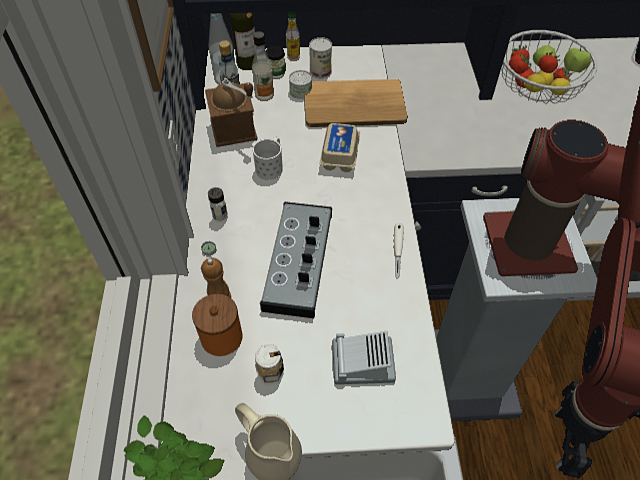

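The top view shows the bank at about (309,232) px, with its row of toggles running from (268,237) to (340,253). The treadle is at (188,289) with its ribs near row 300, the egg box is at (467,291), the mug at (447,204) and the jar at (180,198). I'll measure the bank and treadle from depth.

Run:
```python
import numpy as np,cv2
def cloud(n):
    z=np.load(n+"0.npz");d=z["d"];K=z["K"];v,u=np.mgrid[:480,:640]
    p=np.stack([(u-K[0,2])/K[0,0]*d,(v-K[1,2])/K[1,1]*d,d],-1)
    return p@z["T"][:3,:3].T+z["T"][:3,3]
for n in("top","side"):
    P=cloud(n)
    x,y,z=P[...,0],P[...,1],P[...,2]
    print(n,"table",np.median(z[(abs(y)<.5)&(x>.35)&(x<.7)&(abs(z)<.02)]))
    for nm,box,zr in(("bank",(.38,.66,-.2,.22),(.035,.052)),("toggles",(.38,.66,-.2,.22),(.065,.12)),("base+treadle",(.28,.52,.2,.42),(.015,.1)),("treadletop",(.28,.52,.2,.42),(.03,.1)),("egg",(.25,.5,-.5,-.2),(.02,.1)),("knife",(.2,.36,-.2,.2),(.006,.1))):
        m=(x>box[0])&(x<box[1])&(y>box[2])&(y<box[3])&(z>zr[0])&(z<zr[1])
        k,l,s,c=cv2.connectedComponentsWithStats(m.astype(np.uint8))
        for i in range(1,k):
            if s[i,4]<25: continue
            q=P[l==i]; r=cv2.minAreaRect(q[:,:2].astype(np.float32))
            b=cv2.boxPoints(r)
            print(nm,s[i,4],np.round(r[0],4),np.round(r[1],3),round(r[2],1),"z",np.round(np.percentile(q[:,2],[2,50,98]),3),np.round(q.mean(0),3),np.round(b,3).tolist() if nm!="toggles" else "")
    # treadle plane heights
    m=(x>.28)&(x<.52)&(y>.2)&(y<.42)&(z>.03)&(z<.1);q=P[m]
    A=np.c_[q[:,:2],np.ones(len(q))];g=np.ones(len(q),bool)
    for _ in range(5):
        s=np.linalg.lstsq(A[g],q[g,2],rcond=None)[0];g=abs(A@s-q[:,2])<.004
    print("plane",s,g.sum())
```

```text
top table -6.755644973377439e-05
bank 5371 [0.6198 0.033 ] [0.328 0.133] 79.2 z [0.04  0.045 0.051] [0.607 0.016 0.045] [[0.5239999890327454, -0.11599999666213989], [0.6539999842643738, -0.14100000262260437], [0.7160000205039978, 0.18199999630451202], [0.5849999785423279, 0.2070000022649765]]
toggles 76 [0.6101 0.1294] [0.014 0.025] 76.6 z [0.067 0.094 0.101] [0.609 0.129 0.089] 
toggles 78 [0.5989 0.0739] [0.015 0.025] 77.9 z [0.067 0.092 0.099] [0.598 0.073 0.088] 
toggles 82 [0.5879 0.0188] [0.018 0.025] 77.3 z [0.066 0.092 0.098] [0.588 0.02  0.087] 
toggles 62 [ 0.5754 -0.0409] [0.014 0.024] 79.3 z [0.068 0.094 0.1  ] [ 0.575 -0.04   0.09 ] 
base+treadle 2093 [0.4645 0.3241] [0.111 0.111] 90.0 z [0.019 0.053 0.074] [0.465 0.317 0.049] [[0.4090000092983246, 0.26899999380111694], [0.5199999809265137, 0.2680000066757202], [0.5199999809265137, 0.3799999952316284], [0.4090000092983246, 0.3799999952316284]]
treadletop 1527 [0.4719 0.3243] [0.089 0.097] 88.7 z [0.043 0.059 0.074] [0.471 0.324 0.059] [[0.4230000078678131, 0.2809999883174896], [0.5189999938011169, 0.27900001406669617], [
[... 1918 characters left out ...]
59] [[0.41999998688697815, 0.2770000100135803], [0.5199999809265137, 0.2759999930858612], [0.5210000276565552, 0.367000013589859], [0.42100000381469727, 0.36899998784065247]]
egg 1328 [ 0.3804 -0.3825] [0.239 0.235] 0.1 z [0.021 0.064 0.078] [ 0.444 -0.371  0.054] [[0.26100000739097595, -0.26499998569488525], [0.26100000739097595, -0.5], [0.5, -0.5], [0.5, -0.26499998569488525]]
knife 260 [ 0.3525 -0.0097] [0.132 0.025] 79.7 z [0.007 0.016 0.022] [ 0.349 -0.02   0.015] [[0.32899999618530273, -0.07199999690055847], [0.3529999852180481, -0.07699999958276749], [0.37599998712539673, 0.05299999937415123], [0.35199999809265137, 0.05700000002980232]]
plane [-0.3144425   0.00622569  0.20494602] 1388
```

```bash
cat > g.py <<'E'
import numpy as np,cv2
from plant import *
C=np.array([.5888,.034]);Y=np.array([.187,.982]);R=[np.pi,0,np.deg2rad(79.2)]
A=C+.149*Y;B=C-.150*Y
def snap(n,f):
    im,d=get_image(n);cv2.imwrite("pics/"+f,im[:,:,::-1])
E
python3 - <<'E'
from g import *
gripper_to(0,60)
movep([*A,.25],R);move_l([*A,.079],feed=.12)
s=observe();print(s["eef_pos"],s["tcp_rot"],s["ft_force"],s["opening"],s["time_s"])
snap("side","s1.png")
E
python3 -c "
import cv2;i=cv2.imread('pics/s1.png')[150:400,180:420];cv2.imwrite('pics/s1c.png',cv2.resize(i,None,fx=2.4,fy=2.4))"
```

```text
[0.61743413 0.18045923 0.08009862] [ 3.13985526e+00 -6.52195253e-04  1.38235844e+00] [ 0.66267902 -0.01726601  0.34020752] -0.0003020073129459248 4.6417
```

View pics/s1c.png

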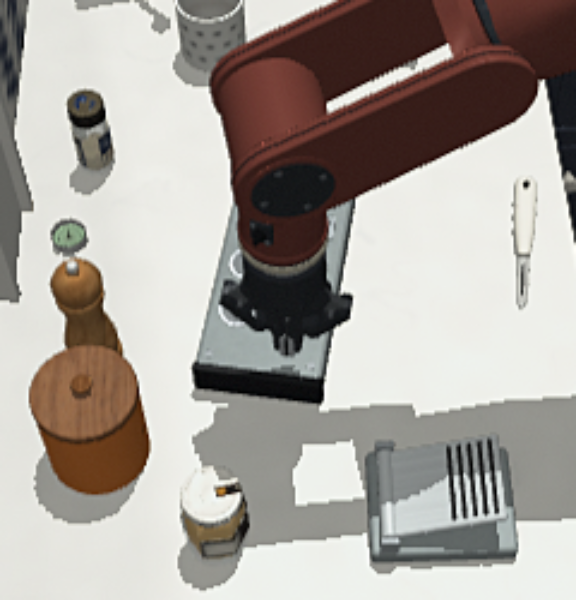

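The shut fingertips are at crop (287,345), over the left end of the bank. They are in line with the row and clear of the jar. Next is the sweep.

```bash
python3 - <<'E'
from g import *
print(move_l([*B,.078],feed=.08,max_force=30))
s=observe();print(s["eef_pos"],s["ft_force"],s["time_s"])
snap("top","t2.png");snap("side","s2.png")
E
python3 -c "
import cv2,numpy as np
a=cv2.imread('pics/s2.png')[180:330,240:360];b=cv2.imread('pics/t2.png')[170:300,220:400]
f=lambda i:cv2.resize(i,(390,480));cv2.imwrite('pics/c2.png',np.hstack([f(a),f(b)]))"
```

```text
False
[ 0.56077887 -0.11319444  0.07800524] [-0.01735529  0.26913369  0.31690769] 8.575
```

View pics/c2.png

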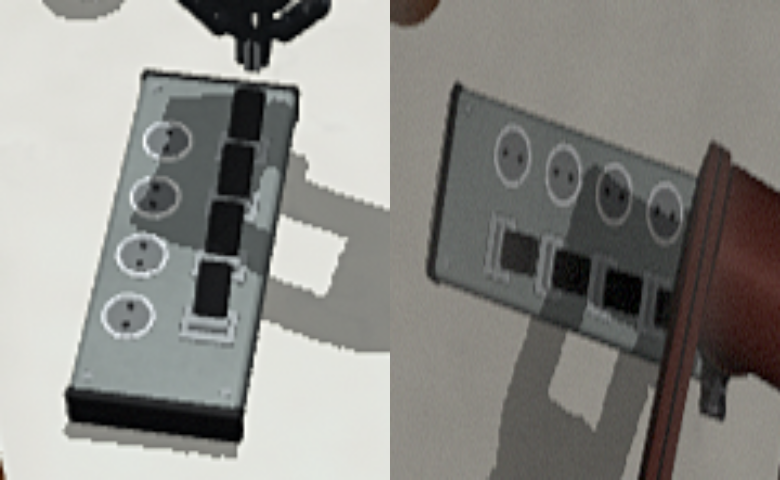

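All four paddles, at left-crop (245,115) to (212,290), now lie flat toward the right end, and the fingertip at (252,55) is clear of the last one. Next is the treadle.

```bash
python3 - <<'E'
from g import *
T=np.array([.450,.324]);R2=[np.pi,0,np.pi/2]
move_l([*B,.2],feed=.15)
movep([*T,.2],R2);move_l([*T,.085],feed=.1)
print(move_l([*T,.033],feed=.03,max_force=22))
s=observe();print(s["eef_pos"],s["ft_force"],s["time_s"])
snap("side","s3.png");hold(.6)
s=observe();print(s["eef_pos"],s["ft_force"],s["time_s"])
E
python3 -c "
import cv2;i=cv2.imread('pics/s3.png')[280:420,280:460];cv2.imwrite('pics/s3c.png',cv2.resize(i,None,fx=3,fy=3))"
```

```text
True
[0.44917392 0.32432466 0.04001944] [-4.35914572 -1.86631486  9.81364586] 13.9833
[0.44917654 0.32432432 0.03996655] [-3.07846756 -2.42557297 10.78643808] 14.6333
```

View pics/s3c.png

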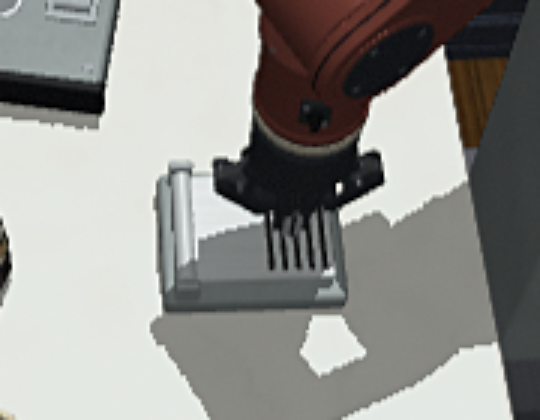

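The plate is flat on its base (crop (260,240)). The tip is at 40 mm and the force rose sharply there, so it is at its stop. I'll press slightly harder to be sure, then release.

```bash
python3 - <<'E'
from g import *
print(move_l([.449,.324,.037],feed=.02,max_force=20));hold(.5)
s=observe();print(s["eef_pos"],s["ft_force"])
move_l([.449,.324,.085],feed=.06);move_l([.449,.324,.2],feed=.15);hold(.5)
s=observe();print(s["eef_pos"],s["ft_force"],s["time_s"])
snap("side","s4.png");snap("top","t4.png")
E
python3 -c "
import cv2;i=cv2.imread('pics/s4.png')[120:420,180:460];cv2.imwrite('pics/s4c.png',cv2.resize(i,None,fx=2,fy=2))"
```

```text
False
[0.44926653 0.32438779 0.03950337] [-9.001254   -4.13289967 23.22447014]
[0.44898877 0.32396017 0.19984742] [0.37000874 0.72804458 0.64477444] 17.75
```

View pics/s4c.png

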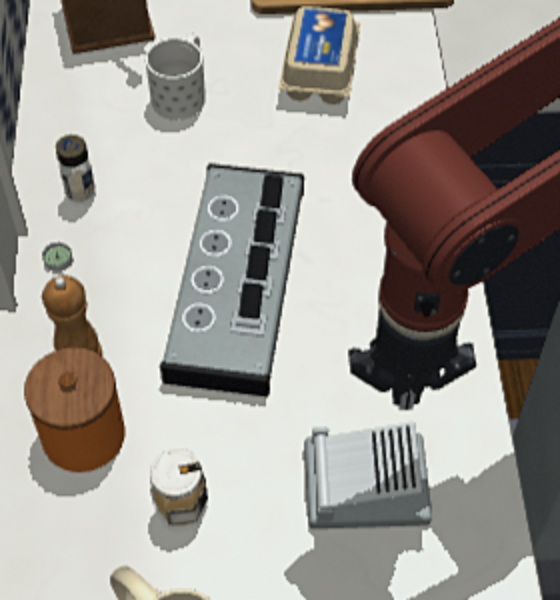

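The treadle at (370,465) is back up, and the four toggles at (272,190) to (250,300) are flat. The egg box, mug and jar have not moved, and the arm is clear.

```bash
python3 -c "
from plant import *
print(job_done())"
```

```text
the job is handed in; nothing more can be done
None
```

I swept all four toggles to off in one left-to-right drag, pressed the treadle to its stop, held it and let it spring back up, and handed the job in with the egg box, mug and jar untouched; the hand-in gave no verdict.

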